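# Dial open the lockout padlock and hand it up

### The job

Open the red combination padlock that lies in its cradle on the bench: turn its black dial click by click until the dial's white line stands at the white mark on the lock, then, with the lock still lying in the cradle, pull the shackle out to its stop. Then lift the open lock clear of the cradle and finish while still holding it up for the fitter to take, dial upward, level and still, its underside at least 15 cm above the bench. Leave the grease tin, the union nut and the roll of tape where they are.

Things in the scene. Friction and masses are not known exactly. Their poses are not given: they have to be found in the camera images.
- padlock: Red combination padlock lying loose on its back in the cradle, 0.3 to 0.5 kg. Body 66 long (x) x 58 wide (y) x 30 mm high; origin: centre of the body's underside, z up through the dial face. The shackle leaves the -x end. White mark 10 x 4 mm on the top face at its -x edge. To lift it, grip across the long sides (58 mm, free for |x| < 20 mm) or by the dial.
- dial_top (a point): Centre of the top of the black knurled dial: a cylinder 36 mm across, 22 mm high, on the lock's top face, axis along the lock's z and 2 mm to +x of the lock's origin, its top 52 mm above the lock's underside. A white line 4 mm wide runs from the centre of its top to the rim and down its side.
- dial (a joint): Dial angle, rad, growing counter-clockwise from above, range -0.9 to 2.6. 0: white line at the white mark (towards the lock's -x), lock free to open. It starts 2 to 4 clicks positive, so turn it clockwise. A spring notch holds it every 0.524 rad (30 degrees); about 0.1 N m brings it out of a notch, then it falls into the next.
- shackle_crown (a point): Middle of the crown of the steel U-shaped shackle, on the bar's centre line, 15 mm above the lock's underside. Bar 9 mm thick; the crown's straight part runs 22 mm along the lock's y; legs 46 mm apart (37 mm clear). Shut, it lies 77.5 mm to -x of the lock's origin, with 33 mm clear along x between its bar and the cradle's front stop.
- shackle (a joint): How far the shackle is pulled out along the lock's -x, m: 0 shut, 0.024 out at its stop. It comes out, against 3 N of friction, only when the dial is within about 0.15 rad of 0; otherwise it is blocked after about 2 mm. It stays where it is left.
- cradle: Fixed steel cradle; origin: centre of its underside on the bench, axes as the lock's. Base 116 x 88 x 8 mm; the lock rests on a pedestal 30 mm high, 36 mm wide (y), with 1 mm play between four side posts (|x| 22-33, |y| 30-37 mm, tops at 50 mm) and two end stops (|x| 34-40, |y| < 12 mm, tops at 54 mm) that hold it while dial and shackle are worked. The lock lifts straight up.
- grease_tin: Bystander: blue grease tin with a pale lid, 68 mm diameter, 34 mm high; origin at the centre of its underside.
- union_nut: Bystander: grey steel union nut, 24 x 27 x 20 mm; origin at the centre of its underside.
- tape_roll: Bystander: roll of black tape, 58 mm diameter, 19 mm high; origin at the centre of its underside.
There are look-alikes about, which are no part of the job. Leave any blue, pink or purple look-alike of the padlock alone.

How it is judged (in metres and radians):
On the way, in this order (a step that is already met when the one before it is completed fails the run):
1. the dial rests at the mark, the shackle still shut (value of joint dial between -0.17 and 0.17 rad and value of joint shackle below 0.005 m), for 0.2 s.
2. the shackle is pulled out to its stop while the lock is still in the cradle (value of joint shackle above 0.02 m and distance between padlock and cradle below 0.045 m), for 0.2 s.
At the end, for the whole second after the job is handed in: The padlock is held in the fingers, still (under 30 mm/s), its underside more than 140 mm above the bench, dial up within 0.35 rad of level, clear of the cradle, with the shackle at least 18 mm out (value of joint shackle above 0.018 m and height (world z) of padlock above 0.14 m and angle between padlock's own z axis and vertical below 0.35 rad and contact force between the fingers and padlock above 1 N and contact force between padlock and cradle below 0.1 N and linear speed of padlock below 0.03 m/s); the arm keeps its last pose, push and grip.
It fails at once if the grease tin, union nut or tape roll is shifted by more than 25 mm (distance of any of grease_tin, union_nut, tape_roll from where it was at the start of the episode above 0.025 m).
It also fails if it takes over 64 s, if anything falls off the work surface, if the arm or the gripper's body presses on something with over 40 N, if the wrist force passes 120 N, or if a joint passes its speed limit or range.

### The arm

A 6-joint arm with a two-finger parallel gripper is mounted at the origin on a cart in front of the work surface, level with it; the furniture and walls round the work are solid. World frame = base frame: x ahead of the robot, y to its left, z up, the work surface at z = 0. Lengths are in m, angles in degrees, forces in N, time in s.
With the tool pointing down it reaches from about 0.225 to 0.725 m from the base axis. Payload 3.1 kg.
Tool frame: the origin (TCP) lies at the very end of the fingers, on their centre line; the grasp point (between the pads) lies 19 mm behind it; z points along the fingers, y is the line along which they close (so a half turn about z gives the same grasp; the last joint's range is limited). The gripper opens to 85 mm and grips with 20 to 120 N. Pads are 22 mm wide; open, the fingers measure 114 mm over their backs; the gripper's body (76 mm by 85 mm) begins 54 mm behind the grasp point. The pads swing forward as they close: fully open they stand 13 mm farther back than shut.
Start: joints at [-83.01, 2.75, 5.684, 92.934, 0, 82.678], TCP at [0.13, -0.509, 0.231] pointing down, gripper open.
Joint ranges: [-166.93, 166.93], [-56.73, 111.36], [-69.38, 81.34], [-121.58, 131.49], [-85.45, 84.26], [-180, 180]. Speed limits (degrees/s): [159.86, 159.86, 180, 180, 180, 180].

### API

Orientations are given as a 3x3 rotation matrix whose columns are the frame's x, y, z axes.
In Python, from cell import arm gives the robot as it stands.
- The arm moves only by the tool send_rows, never from a script. Its argument "steps" is a list of rows, each an object of numbers: "tx", "ty", "tz": the shift along the tool's x, y, z in mm; "rx", "ry", "rz": the turn, a rotation vector about the tool's x, y, z in rad; "fingers": the opening, from 0 (shut) to 1 (fully open). A call has 1 to 5 rows; each row shifts and turns the commanded pose from where the row before left it, along the tool's axes as they then stand; what a row does not reach is not made up. A row lasts 1/10 s, in which the tool goes at most 50 mm and 8.59 degrees, less where a joint would pass 70% of its speed; a pose out of reach is approached as far as the arm can. A call is refused whole if a number of a shift passes 50 or a number of a turn 0.15, either way. A call with a gripper value outside its range is refused whole. The fingers move at their own pace and stop on an object; "grip_force" is the grip in N (left out, the last holds). Time passes only in rows, so rows that do not move let the fingers close. It gives the time, the measured TCP pose, the force, the opening and the grip force at its end, in the units of the state.
- arm.read_state(): the state, without advancing time (a new reading comes with each control period).
- arm.get_image(name): name is "scene" or "side" or "wrist"; returns the picture (384x512x3 uint8, red, green, blue); there is no depth.
- arm.camera_params(name): a dict with "intrinsics" (3x3 intrinsics, pixels), "view" (4x4, takes a point from world to camera coordinates). Camera axes: x right, y up, looking along -z (the intrinsics and any distortion apply to the point x, -y, -z); pixel columns grow to the right and rows downward; lengths in m; the calibration is good to about 2 mm. A picture is of the moment at which its call begins: read the wrist's pose just before it. camera_params takes no time and is no camera call; for the wrist camera it gives the pose at the moment of the call.
- arm.close_job(): hands the job in; it is judged then, once.
The state is a dict: "time": time; "joint_pos": joint angles; "qd": joint speeds; "joint_efforts": joint torques, N m; "tcp_pos": TCP position; "tcp_rot": TCP orientation; "force": force on the tool from outside, world axes, zero at the start; "wrist_torque": the same for the moment, N m; "gripper_width": finger opening in m; "gripper_force": force on a finger pad.
Only numpy, scipy, OpenCV 4.12 (cv2) and the standard library are available. Lean on these libraries where they do the work, as an engineer would, in place of code of your own. Each camera call takes 0.05 s, during which the arm holds its last target. There are 200 camera calls.

## Working session

There is one attempt and no reset: what is moved stays moved. The work goes in short steps, Python scripts to look and compute and a tool call to move; the robot and the scene stay as the last step left them, time stands still between calls to the robot, and variables do not carry over. Pictures are saved under pics/ and viewed, at most 10 in all, crops included, and the job is handed in when it is done.

Besides the shell and the picture viewer there is one more tool, called after "Call:" by a JSON object that holds its "method" and its "body", one argument or row to a line. send_rows: Moves the arm, as the interface text tells. Its arguments: {"type":"object","properties":{"steps":{"type":"array"},"grip_force":{"type":"number"}},"required":["steps"]}

```bash
mkdir -p pics; ls
python3 - <<'E'
from cell import arm
import cv2,numpy as np
s=arm.read_state();print(s)
for n in("scene","side"):
    p=arm.camera_params(n);print(n,p)
a=arm.get_image("scene");b=arm.get_image("side")
cv2.imwrite("pics/scene0.png",a[...,::-1]);cv2.imwrite("pics/side0.png",b[...,::-1])
E
```

```text
pics
{'time': 0.0, 'joint_pos': array([-8.30098034e+01,  2.79090361e+00,  5.59105317e+00,  9.29325731e+01,
       -8.28889225e-04,  8.26792459e+01]), 'qd': array([ 0.09373289, -0.02168934, -0.01025472,  0.01843299, -0.06811333,
       -0.03462254]), 'joint_efforts': array([ 2.40441629e-06, -3.38780916e+01,  3.20014930e+01,  2.02708610e-02,
       -1.01769715e-04, -1.45262234e-06]), 'tcp_pos': array([ 0.12969512, -0.50810106,  0.23013031]), 'tcp_rot': array([[ 9.68968543e-01,  2.47183889e-01, -2.95634270e-04],
       [ 2.47183907e-01, -9.68965872e-01,  2.29228497e-03],
       [ 2.80156396e-04, -2.29422807e-03, -9.99997329e-01]]), 'force': array([-1.40757243, -0.21797276, -0.51299996]), 'wrist_torque': array([ 0.02213449,  0.00202385, -0.01957708]), 'gripper_force': 0.0, 'gripper_width': 0.08530146810472673}
scene {'intrinsics': array([[354.40777594,   0.        , 259.62583333],
       [  0.        , 354.40777594, 189.40149932],
       [  0.        ,   0.        ,   1.        ]]), 'view': array([[ 0.82132228, -0.57040747, -0.00806406, -0.48987286],
       [ 0.42875657,  0.60791316,  0.6682884 , -0.32137383],
       [-0.37629445, -0.55233767,  0.74385858, -0.67992903],
       [ 0.        ,  0.        ,  0.        ,  1.        ]])}
side {'intrinsics': array([[418.63043271,   0.        , 255.7594131 ],
       [  0.        , 418.63043271, 193.5602206 ],
       [  0.        ,   0.        ,   1.        ]]), 'view': array([[ 0.97052136, -0.2409943 , -0.0031695 , -0.55872929],
       [ 0.10179912,  0.39796992,  0.9117329 , -0.15200665],
       [-0.21846106, -0.8851789 ,  0.41077132, -0.84375803],
       [ 0.        ,  0.        ,  0.        ,  1.        ]])}
```

View pics/scene0.png

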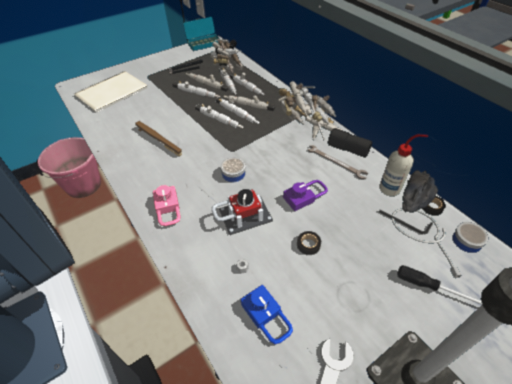

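View pics/side0.png

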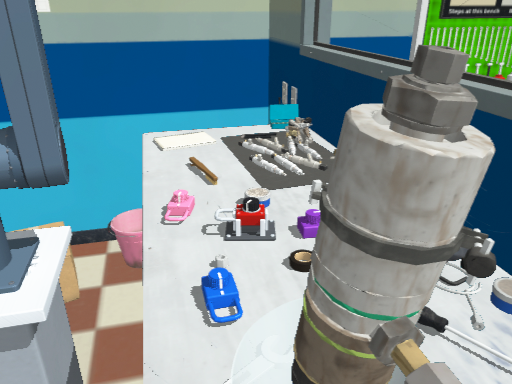

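The red lock is at scene px (243,205), with its shackle pointing left to about (218,212). The tin (233,168), tape (309,242) and nut (242,265) stand around it. In the side view the lock is at (250,213).

```bash
cat > h.py <<'E'
from cell import arm
import cv2,numpy as np
def ray(p,px):
    K=p["intrinsics"];V=p["view"];R=V[:3,:3];c=-R.T@V[:3,3]
    u=np.linalg.inv(K)@np.array([px[0],px[1],1.]);d=R.T@(u*[1,-1,-1]);return c,d/np.linalg.norm(d)
def plane(p,px,z):
    c,d=ray(p,px);return c+d*(z-c[2])/d[2]
def proj(p,X):
    q=p["view"][:3,:3]@X+p["view"][:3,3];q=p["intrinsics"]@(q*[1,-1,-1]);return q[:2]/q[2]
def save(im,n): cv2.imwrite("pics/%s.png"%n,im[...,::-1])
E
python3 - <<'E'
from h import *
p=arm.camera_params("scene");q=arm.camera_params("side")
for n,px,z in(("dialtop",(246,196),.082),("crown",(216,213),.045),("tin",(233,163),.034),("nut",(242,262),.02),("tape",(309,239),.019),("purple",(302,195),.03)):print(n,plane(p,px,z).round(3))
print("side dialtop",plane(q,(252,202),.082).round(3),"crown",plane(q,(218,216),.045).round(3))
w=arm.camera_params("wrist");V=w["view"];s=arm.read_state();print(w["intrinsics"],s["tcp_rot"].T@(-V[:3,:3].T@V[:3,3]-s["tcp_pos"]),V[:3,:3]@s["tcp_rot"])
E
```

```text
dialtop [0.567 0.013 0.082]
crown [0.495 0.037 0.045]
tin [0.625 0.171 0.034]
nut [ 0.48  -0.099  0.02 ]
tape [ 0.643 -0.137  0.019]
purple [ 0.709 -0.028  0.03 ]
side dialtop [0.568 0.001 0.082] crown [0.493 0.024 0.045]
[[281.68255376   0.         257.09818917]
 [  0.         281.68255376 189.18005782]
 [  0.           0.           1.        ]] [ 6.77765801e-02 -1.21100823e-04 -1.43255345e-01] [[-1.05771729e-03  9.99999340e-01 -4.47688603e-04]
 [ 9.61746303e-01  1.13989595e-03  2.73939318e-01]
 [ 2.73939648e-01 -1.40812506e-04 -9.61746874e-01]]
```

Call:
{"method": "send_rows", "body": {
  "steps": [
    {"tx": 39, "ty": -28},
    {"tx": 39, "ty": -28},
    {"tx": 39, "ty": -28},
    {"tx": 39, "ty": -28},
    {"tx": 39, "ty": -28}
  ]
}}

```text
$.steps[0]: bad value
```

Call:
{"method": "send_rows", "body": {
  "steps": [
    {"tx": 39, "ty": -28},
    {"tx": 39, "ty": -28},
    {"tx": 39, "ty": -28},
    {"tx": 39, "ty": -28},
    {"tx": 39, "ty": -28}
  ]
}}

```text
$.steps[0]: bad value
```

Call:
{"method": "send_rows", "body": {
  "steps": [
    {"tx": 39, "ty": -28},
    {"tx": 39, "ty": -28},
    {"tx": 39, "ty": -28},
    {"tx": 39, "ty": -28},
    {}
  ]
}}

```text
$.steps[0]: bad value
```

Run:
```python
from h import *
s=arm.read_state();print(s["time"],s["joint_pos"].round(1),s["tcp_pos"].round(4),s["tcp_rot"].round(3))
p=arm.camera_params("wrist");im=arm.get_image("wrist");save(im,"w1");np.savez("w1.npz",im=im,**p)
```

```text
0.1 [-83.    2.8   5.6  92.9  -0.   82.7] [ 0.1297 -0.5082  0.2302] [[ 0.969  0.247 -0.   ]
 [ 0.247 -0.969  0.002]
 [ 0.    -0.002 -1.   ]]
```

View pics/w1.png

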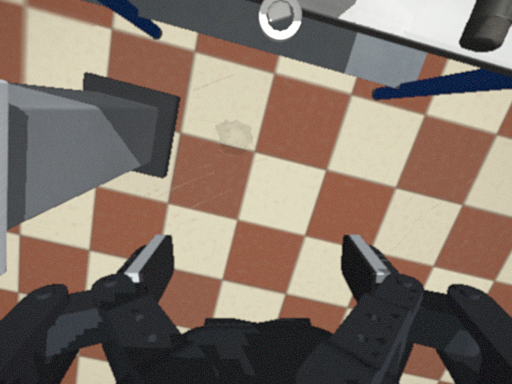

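The moves were refused, so the wrist camera still shows the floor from the start pose, with the fingers at the bottom (about (150,260) and (370,260)). Next I'll send full rows.

Call:
{"method": "send_rows", "body": {
  "steps": [
    {"tx": 39, "ty": -28, "tz": 0, "rx": 0, "ry": 0, "rz": 0, "fingers": 1},
    {"tx": 39, "ty": -28, "tz": 0, "rx": 0, "ry": 0, "rz": 0, "fingers": 1},
    {"tx": 39, "ty": -28, "tz": 0, "rx": 0, "ry": 0, "rz": 0, "fingers": 1},
    {"tx": 39, "ty": -28, "tz": 0, "rx": 0, "ry": 0, "rz": 0, "fingers": 1},
    {"tx": 39, "ty": -28, "tz": 0, "rx": 0, "ry": 0, "rz": 0, "fingers": 1}
  ]
}}

```text
time: 0.65
tcp_pos: [0.2848, -0.3232, 0.231]
tcp_rot: [[0.969, 0.246, 0.0], [0.246, -0.969, 0.0], [0.0, -0.0, -1.0]]
force: [1.5, -0.4, -0.1]
gripper_width: 0.0857
gripper_force: 0.0
```

Call:
{"method": "send_rows", "body": {
  "steps": [
    {"tx": 39, "ty": -28, "tz": 0, "rx": 0, "ry": 0, "rz": 0, "fingers": 1},
    {"tx": 39, "ty": -28, "tz": 0, "rx": 0, "ry": 0, "rz": 0, "fingers": 1},
    {"tx": 39, "ty": -28, "tz": 0, "rx": 0, "ry": 0, "rz": 0, "fingers": 1},
    {"tx": 39, "ty": -28, "tz": 0, "rx": 0, "ry": 0, "rz": 0, "fingers": 1},
    {"tx": 39, "ty": -28, "tz": 0, "rx": 0, "ry": 0, "rz": 0, "fingers": 1}
  ]
}}

```text
time: 1.15
tcp_pos: [0.4393, -0.1392, 0.2311]
tcp_rot: [[0.969, 0.247, 0.0], [0.247, -0.969, -0.0], [0.0, 0.0, -1.0]]
force: [1.2, -0.4, 0.8]
gripper_width: 0.0854
gripper_force: 0.0
```

Call:
{"method": "send_rows", "body": {
  "steps": [
    {"tx": 39, "ty": -28, "tz": 0, "rx": 0, "ry": 0, "rz": 0, "fingers": 1},
    {"tx": 39, "ty": -28, "tz": 0, "rx": 0, "ry": 0, "rz": 0, "fingers": 1},
    {"tx": 20, "ty": -28, "tz": 0, "rx": 0, "ry": 0, "rz": 0, "fingers": 1},
    {"tx": 0, "ty": 0, "tz": 0, "rx": 0, "ry": 0, "rz": 0, "fingers": 1},
    {"tx": 0, "ty": 0, "tz": 0, "rx": 0, "ry": 0, "rz": 0, "fingers": 1}
  ]
}}

```text
time: 1.65
tcp_pos: [0.5125, -0.0347, 0.2308]
tcp_rot: [[0.968, 0.249, -0.001], [0.249, -0.968, -0.0], [-0.001, 0.0, -1.0]]
force: [0.2, -0.6, -0.3]
gripper_width: 0.0857
gripper_force: 0.0
```

Run:
```python
from h import *
s=arm.read_state();print(s["time"],s["joint_pos"].round(1),s["tcp_pos"].round(4),s["tcp_rot"].round(3))
p=arm.camera_params("wrist");im=arm.get_image("wrist");save(im,"w2");np.savez("w2.npz",im=im,**p)
```

```text
1.65 [-11.3   1.1   4.   92.9  -0.  154.2] [ 0.5125 -0.0347  0.2308] [[ 0.968  0.249 -0.001]
 [ 0.249 -0.968 -0.   ]
 [-0.001  0.    -1.   ]]
```

View pics/w2.png

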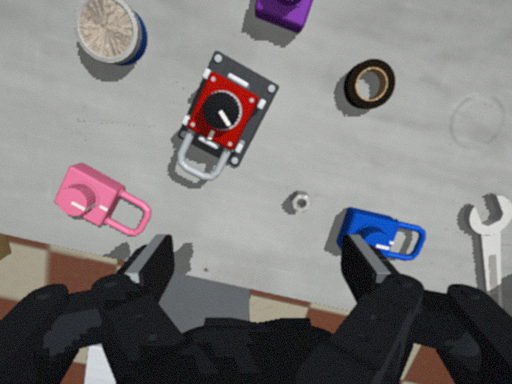

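The wrist view shows the red lock with its dial centre at about (222,110) and the white line toward (232,126). The mark is near (210,135) and the shackle crown near (196,177). The tin is at (112,30), the tape at (370,84) and the nut at (300,202).

```bash
cat >> h.py <<'E'
def locate(im,p,c0,Rpx=22):
    "dial centre guess c0 px -> dial disc, line angle, red body centroid"
    hsv=cv2.cvtColor(im,cv2.COLOR_RGB2HSV)
    red=((hsv[...,0]<8)|(hsv[...,0]>172))&(hsv[...,1]>170)&(hsv[...,2]>90)
    red=red.astype(np.uint8)
    n,l,st,ce=cv2.connectedComponentsWithStats(cv2.morphologyEx(red,cv2.MORPH_CLOSE,np.ones((5,5))))
    i=min((k for k in range(1,n) if st[k,4]>300),key=lambda k:np.hypot(*(ce[k]-c0)))
    cnt=max(cv2.findContours((l==i).astype(np.uint8),cv2.RETR_EXTERNAL,cv2.CHAIN_APPROX_NONE)[0],key=cv2.contourArea)
    return cnt,hsv
E
python3 - <<'E'
from h import *
d=np.load("w2.npz");im=d["im"];p=d
cnt,hsv=locate(im,p,(222,110))
r=cv2.minAreaRect(cnt);print(r)
box=cv2.boxPoints(r);W=np.array([plane(p,b,.06) for b in box]);print(W.round(4));print("centre",W.mean(0),[np.linalg.norm(W[i]-W[i-1]).round(4) for i in range(4)],[np.degrees(np.arctan2(*(W[i]-W[i-1])[1::-1])).round(1) for i in range(4)])
yy,xx=np.mgrid[:384,:512];near=np.hypot(xx-222,yy-110)<30
m=((im.max(2)<70)&near).astype(np.uint8)
c=max(cv2.findContours(m,cv2.RETR_EXTERNAL,cv2.CHAIN_APPROX_NONE)[0],key=cv2.contourArea)
(e,ax,an)=cv2.fitEllipse(cv2.convexHull(c));print("dark",e,ax,plane(p,e,.075))
w=((im.min(2)>130)&(np.hypot(xx-222,yy-110)<45)).astype(np.uint8)
n,l,st,ce=cv2.connectedComponentsWithStats(w)
for k in range(1,n):
  if st[k,4]>8:print(st[k],ce[k].round(1),plane(p,ce[k],.06).round(4),plane(p,ce[k],.082).round(4))
print("crown",plane(p,(196,177),.045))
a=cv2.resize(im[30:210,130:310],(720,720),interpolation=cv2.INTER_CUBIC)[:600];save(a,"w2c")
E
```

```text
((221.83631896972656, 110.44981384277344), (55.19200897216797, 61.287017822265625), 27.349876403808594)
[[ 0.5416  0.0557  0.06  ]
 [ 0.6031  0.0373  0.06  ]
 [ 0.5916 -0.018   0.06  ]
 [ 0.528  -0.0021  0.06  ]]
centre [0.56606981 0.01822327 0.06      ] [np.float64(0.0595), np.float64(0.0642), np.float64(0.0566), np.float64(0.0656)] [np.float64(76.7), np.float64(-16.7), np.float64(-101.8), np.float64(166.0)]
dark (219.87171936035156, 110.49037170410156) (35.8905029296875, 36.315574645996094) [0.56694954 0.01855681 0.075     ]
[178  68  33  59 653] [189.4  94.8] [0.574 0.055 0.06 ] [0.5743 0.0499 0.082 ]
[228  73  21  14 123] [237.9  79.7] [0.6013 0.0088 0.06  ] [0.5997 0.0069 0.082 ]
[211  77   4   4  14] [212.7  78.5] [0.5959 0.0344 0.06  ] [0.5947 0.0308 0.082 ]
[218  90  24  39 205] [230.4 112.1] [0.5676 0.0091 0.06  ] [0.5683 0.0072 0.082 ]
[250  98   4   4  14] [251.5  99.7] [ 0.5855 -0.0098  0.06  ] [ 0.585  -0.0104  0.082 ]
[258  99   8  10  59] [261.3 103.4] [ 0.5844 -0.0209  0.06  ] [ 0.584  -0.0206  0.082 ]
[249 112  18  34 139] [259.3 129.3] [ 0.5577 -0.0256  0.06  ] [ 0.5592 -0.025   0.082 ]
[191 122   4   4  12] [192.3 123.9] [0.5452 0.0464 0.06  ] [0.5475 0.0419 0.082 ]
[186 133   7   9  41] [189.  136.3] [0.5313 0.0475 0.06  ] [0.5345 0.0429 0.082 ]
[199 132  19  17 108] [208.5 140.8] [0.5317 0.0256 0.06  ] [0.535  0.0226 0.082 ]
[235 140   9  13  67] [239.3 146.3] [ 0.5343 -0.0087  0.06  ] [ 0.5373 -0.0094  0.082 ]
[228 142   4   4  12] [229.5 143.5] [0.5346 0.0025 0.06  ] [0.5377 0.0011 0.082 ]
[222 151   8   4  24] [225.9 152.9] [0.5234 0.0042 0.06  ] [0.5273 0.0026 0.082 ]
crown [0.48357856 0.0335694  0.045     ]
```

View pics/w2c.png

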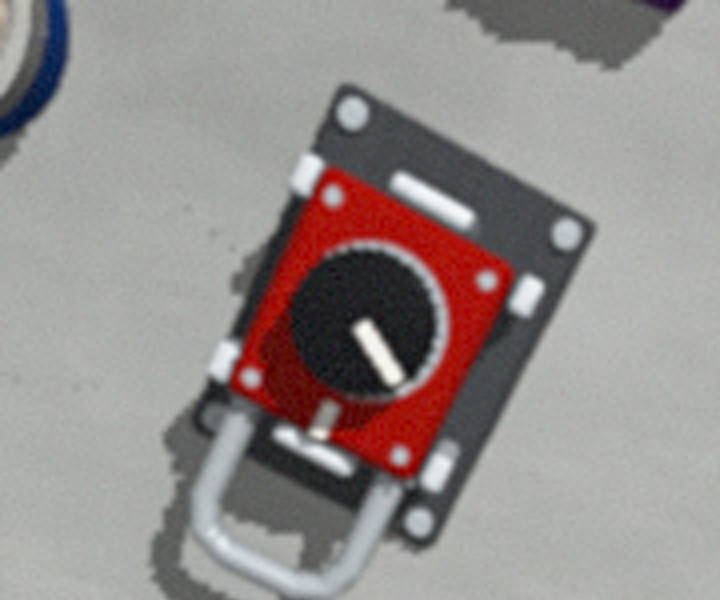

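From the four corner screws, the lock is at (0.5653, 0.0184) with yaw −13.5°. The dial line is about +61°, which is 2 clicks. I'll move over the dial at tool yaw 106.5°.

Call:
{"method": "send_rows", "body": {
  "steps": [
    {"tx": 33, "ty": -18.6, "tz": 0, "rx": 0, "ry": 0, "rz": 0, "fingers": 0.8},
    {"tx": 33, "ty": -18.6, "tz": 0, "rx": 0, "ry": 0, "rz": 0, "fingers": 0.8},
    {"tx": 0, "ty": 0, "tz": 10, "rx": 0, "ry": 0, "rz": -0.1463, "fingers": 0.8},
    {"tx": 0, "ty": 0, "tz": 10, "rx": 0, "ry": 0, "rz": -0.1463, "fingers": 0.8},
    {"tx": 0, "ty": 0, "tz": 10, "rx": 0, "ry": 0, "rz": -0.1463, "fingers": 0.8}
  ],
  "grip_force": 30
}}

```text
time: 2.2
tcp_pos: [0.5672, 0.0154, 0.2009]
tcp_rot: [[0.77, 0.639, -0.0], [0.639, -0.77, -0.0], [-0.001, 0.0, -1.0]]
force: [0.7, 0.4, 0.5]
gripper_width: 0.0687
gripper_force: 0.0
```

Call:
{"method": "send_rows", "body": {
  "steps": [
    {"tx": 0, "ty": 0, "tz": 10, "rx": 0, "ry": 0, "rz": -0.1463, "fingers": 0.8},
    {"tx": 0, "ty": 0, "tz": 10, "rx": 0, "ry": 0, "rz": -0.1463, "fingers": 0.8},
    {"tx": 0, "ty": 0, "tz": 10, "rx": 0, "ry": 0, "rz": -0.1463, "fingers": 0.8},
    {"tx": 0, "ty": 0, "tz": 10, "rx": 0, "ry": 0, "rz": -0.1463, "fingers": 0.8},
    {"tx": 0, "ty": 0, "tz": 10, "rx": 0, "ry": 0, "rz": -0.1463, "fingers": 0.8}
  ]
}}

```text
time: 2.7
tcp_pos: [0.5669, 0.015, 0.151]
tcp_rot: [[0.147, 0.989, -0.0], [0.989, -0.147, -0.0], [-0.0, -0.0, -1.0]]
force: [0.5, 0.9, -1.1]
gripper_width: 0.0686
gripper_force: 0.0
```

Call:
{"method": "send_rows", "body": {
  "steps": [
    {"tx": 0, "ty": 0, "tz": 10, "rx": 0, "ry": 0, "rz": -0.1463, "fingers": 0.8},
    {"tx": 0, "ty": 0, "tz": 10, "rx": 0, "ry": 0, "rz": -0.1463, "fingers": 0.8},
    {"tx": 0, "ty": 0, "tz": 0, "rx": 0, "ry": 0, "rz": -0.1463, "fingers": 0.8},
    {"tx": 0, "ty": 0, "tz": 0, "rx": 0, "ry": 0, "rz": 0, "fingers": 0.8},
    {"tx": 0, "ty": 0, "tz": 0, "rx": 0, "ry": 0, "rz": 0, "fingers": 0.8}
  ]
}}

```text
time: 3.2
tcp_pos: [0.5673, 0.0157, 0.1316]
tcp_rot: [[-0.279, 0.96, 0.0], [0.96, 0.279, -0.0], [-0.0, 0.0, -1.0]]
force: [-0.3, 0.3, 0.8]
gripper_width: 0.0681
gripper_force: 0.0
```

Run:
```python
from h import *
s=arm.read_state();print(s["time"],s["joint_pos"].round(1),s["tcp_pos"].round(4),s["tcp_rot"].round(3))
p=arm.camera_params("wrist");im=arm.get_image("wrist");save(im,"w3");np.savez("w3.npz",im=im,**p)
print("expected dial top px",proj(p,np.array([.5672,.0179,.082])))
```

```text
3.2 [-5.2  9.1  1.2 82.1 -0.  68.6] [0.5673 0.0157 0.1316] [[-0.279  0.96   0.   ]
 [ 0.96   0.279 -0.   ]
 [-0.     0.    -1.   ]]
expected dial top px [260.16494502 205.65845918]
```

View pics/w3.png

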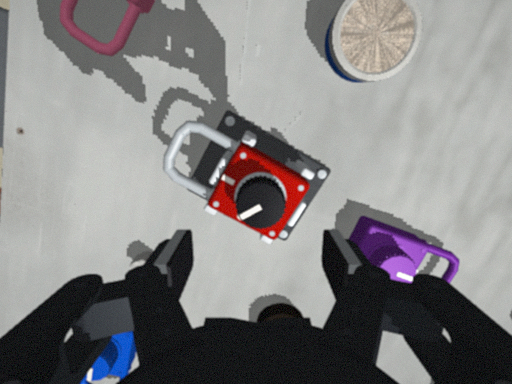

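The dial is at px (261,203), within about 2 mm of the prediction of (260,206), and the line points to lower left. I'll shift 3 mm along tool x, descend and grip.

Call:
{"method": "send_rows", "body": {
  "steps": [
    {"tx": 3, "ty": 0.4, "tz": 25, "rx": 0, "ry": 0, "rz": 0, "fingers": 0.8},
    {"tx": 0, "ty": 0, "tz": 25, "rx": 0, "ry": 0, "rz": 0, "fingers": 0.8},
    {"tx": 0, "ty": 0, "tz": 14, "rx": 0, "ry": 0, "rz": 0, "fingers": 0.8},
    {"tx": 0, "ty": 0, "tz": 5.6, "rx": 0, "ry": 0, "rz": 0, "fingers": 0.8},
    {"tx": 0, "ty": 0, "tz": 0, "rx": 0, "ry": 0, "rz": 0, "fingers": 0.8}
  ]
}}

```text
time: 3.75
tcp_pos: [0.5664, 0.0199, 0.0611]
tcp_rot: [[-0.284, 0.959, -0.001], [0.959, 0.284, 0.0], [0.0, -0.001, -1.0]]
force: [0.8, -0.5, 0.8]
gripper_width: 0.0683
gripper_force: 0.0
```

Call:
{"method": "send_rows", "body": {
  "steps": [
    {"tx": 0, "ty": 0, "tz": 0, "rx": 0, "ry": 0, "rz": 0, "fingers": 0.3},
    {"tx": 0, "ty": 0, "tz": 0, "rx": 0, "ry": 0, "rz": 0, "fingers": 0.3},
    {"tx": 0, "ty": 0, "tz": 0, "rx": 0, "ry": 0, "rz": 0, "fingers": 0.3},
    {"tx": 0, "ty": 0, "tz": 0, "rx": 0, "ry": 0, "rz": 0, "fingers": 0.3},
    {"tx": 0, "ty": 0, "tz": 0, "rx": 0, "ry": 0, "rz": 0, "fingers": 0.3}
  ]
}}

```text
time: 4.25
tcp_pos: [0.5685, 0.02, 0.0635]
tcp_rot: [[-0.284, 0.959, 0.004], [0.959, 0.284, -0.0], [-0.001, 0.004, -1.0]]
force: [1.3, 0.4, 5.2]
gripper_width: 0.0345
gripper_force: 30.8
```

Call:
{"method": "send_rows", "body": {
  "steps": [
    {"tx": 0, "ty": 0, "tz": -2, "rx": 0, "ry": 0, "rz": 0, "fingers": 0.3},
    {"tx": 0, "ty": 0, "tz": 0, "rx": 0, "ry": 0, "rz": 0.1, "fingers": 0.3},
    {"tx": 0, "ty": 0, "tz": 0, "rx": 0, "ry": 0, "rz": 0.1, "fingers": 0.3},
    {"tx": 0, "ty": 0, "tz": 0, "rx": 0, "ry": 0, "rz": 0.1, "fingers": 0.3},
    {"tx": 0, "ty": 0, "tz": 0, "rx": 0, "ry": 0, "rz": 0.1, "fingers": 0.3}
  ]
}}

```text
time: 4.75
tcp_pos: [0.568, 0.0198, 0.0636]
tcp_rot: [[0.116, 0.993, 0.002], [0.993, -0.116, -0.0], [-0.0, 0.002, -1.0]]
force: [4.4, 0.8, -0.5]
gripper_width: 0.0348
gripper_force: 30.9
```

Run:
```python
from h import *
s=arm.read_state();print(s["time"],s["joint_pos"].round(1),s["tcp_pos"].round(4),s["force"].round(2),s["wrist_torque"].round(3),s["gripper_width"])
```

```text
4.75 [-4.8 10.7 -4.9 74.3 -0.  91.9] [0.568  0.0198 0.0636] [ 4.39  0.78 -0.53] [-0.014 -0.857 -0.021] 0.034801601345612186
```

Call:
{"method": "send_rows", "body": {
  "steps": [
    {"tx": 0, "ty": 0, "tz": 0, "rx": 0, "ry": 0, "rz": 0.13, "fingers": 0.3},
    {"tx": 0, "ty": 0, "tz": 0, "rx": 0, "ry": 0, "rz": 0.13, "fingers": 0.3},
    {"tx": 0, "ty": 0, "tz": 0, "rx": 0, "ry": 0, "rz": 0.13, "fingers": 0.3},
    {"tx": 0, "ty": 0, "tz": 0, "rx": 0, "ry": 0, "rz": 0.13, "fingers": 0.3},
    {"tx": 0, "ty": 0, "tz": 0, "rx": 0, "ry": 0, "rz": 0.13, "fingers": 0.3}
  ]
}}

```text
time: 5.25
tcp_pos: [0.5689, 0.0194, 0.0637]
tcp_rot: [[0.694, 0.72, 0.004], [0.72, -0.694, -0.001], [0.002, 0.004, -1.0]]
force: [5.4, -0.6, -1.1]
gripper_width: 0.0344
gripper_force: 30.7
```

Call:
{"method": "send_rows", "body": {
  "steps": [
    {"tx": 0, "ty": 0, "tz": 0, "rx": 0, "ry": 0, "rz": 0, "fingers": 0.3},
    {"tx": 0, "ty": 0, "tz": 0, "rx": 0, "ry": 0, "rz": 0, "fingers": 0.3},
    {"tx": 0, "ty": 0, "tz": 0, "rx": 0, "ry": 0, "rz": 0, "fingers": 0.7},
    {"tx": 0, "ty": 0, "tz": 0, "rx": 0, "ry": 0, "rz": 0, "fingers": 0.7},
    {"tx": 0, "ty": 0, "tz": 0, "rx": 0, "ry": 0, "rz": 0, "fingers": 0.7}
  ]
}}

```text
time: 5.75
tcp_pos: [0.5659, 0.0201, 0.063]
tcp_rot: [[0.69, 0.724, -0.002], [0.724, -0.69, 0.0], [-0.002, -0.002, -1.0]]
force: [-0.1, 1.2, -0.1]
gripper_width: 0.0595
gripper_force: 0.0
```

Call:
{"method": "send_rows", "body": {
  "steps": [
    {"tx": 0, "ty": 0, "tz": -30, "rx": 0, "ry": 0, "rz": 0, "fingers": 0.7},
    {"tx": 0, "ty": 0, "tz": -40, "rx": 0, "ry": 0, "rz": 0, "fingers": 0.7},
    {"tx": 0, "ty": 0, "tz": 0, "rx": 0, "ry": 0, "rz": -0.13, "fingers": 0.7},
    {"tx": 0, "ty": 0, "tz": 0, "rx": 0, "ry": 0, "rz": -0.13, "fingers": 0.7},
    {"tx": 0, "ty": 0, "tz": 0, "rx": 0, "ry": 0, "rz": 0, "fingers": 0.7}
  ]
}}

```text
time: 6.25
tcp_pos: [0.5667, 0.02, 0.1339]
tcp_rot: [[0.481, 0.877, -0.0], [0.877, -0.481, -0.0], [-0.0, -0.0, -1.0]]
force: [-0.6, -0.2, -0.2]
gripper_width: 0.0598
gripper_force: 0.0
```

Run:
```python
from h import *
s=arm.read_state();print(s["time"],s["joint_pos"].round(1),s["tcp_pos"].round(4),s["tcp_rot"].round(3))
p=arm.camera_params("wrist");im=arm.get_image("wrist");save(im,"w4");np.savez("w4.npz",im=im,**p)
save(cv2.resize(im[80:280,130:390],(780,600),interpolation=cv2.INTER_CUBIC),"w4c")
```

```text
6.25 [ -4.8   9.    1.4  82.4  -0.  114. ] [0.5667 0.02   0.1339] [[ 0.481  0.877 -0.   ]
 [ 0.877 -0.481 -0.   ]
 [-0.    -0.    -1.   ]]
```

View pics/w4c.png

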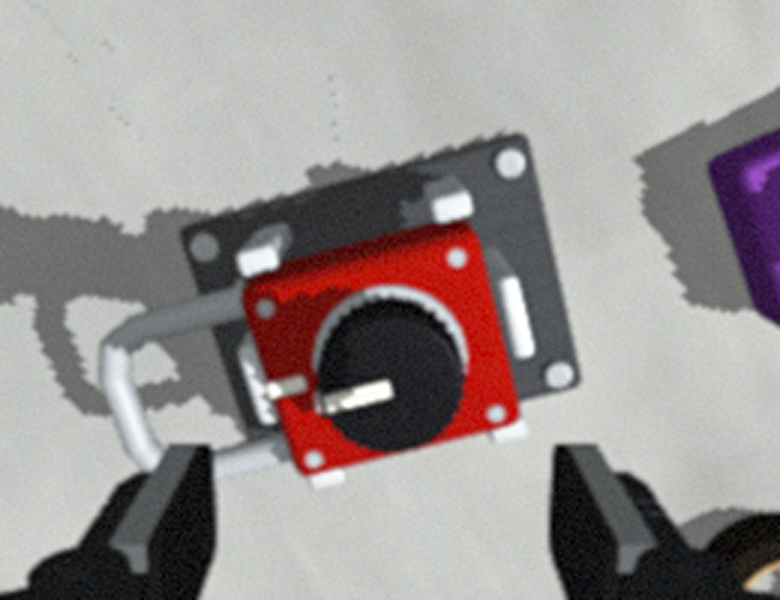

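The white line now points straight at the mark: line (390,387)→(320,405) in the crop, parallel to the lock's screw line (456,258)→(265,307). The crown is at about crop (123,390). I'll compute the shackle grasp now.

Run:
```python
from h import *
p=np.load("w4.npz")
f=lambda x,y:(130+x/3,80+y/3)
S=np.array([plane(p,f(*c),.06) for c in((456,258),(496,413),(314,459),(265,307))])[:,:2]
c=S.mean(0);a1=S[0]-S[3];a2=S[1]-S[2];print(c,[np.degrees(np.arctan2(a[1],a[0])) for a in(a1,a2)])
print("crown px",plane(p,f(123,390),.045))
y=np.radians(-13.5);ux=np.array([np.cos(y),np.sin(y)]);cr=c-.0775*ux;print("crown model",cr,proj(p,np.r_[cr,.045]),f(123,390))
s=arm.read_state();R=s["tcp_rot"][:2,:2];print("shift to crown (tool)",1e3*R.T@(cr-s["tcp_pos"][:2]),"yaw",np.degrees(np.arctan2(R[1,0],R[0,0])))
```

```text
[0.56436623 0.01777977] [np.float64(-14.109430727437228), np.float64(-13.511001286714137)]
crown px [0.49139383 0.04226948 0.045     ]
crown model [0.48900756 0.03587178] [172.76673746 217.20994184] (171.0, 210.0)
shift to crown (tool) [-23.55897091 -75.45705253] yaw 61.10859059029855
```

Call:
{"method": "send_rows", "body": {
  "steps": [
    {"tx": -12.2, "ty": -39.2, "tz": 0, "rx": 0, "ry": 0, "rz": 0, "fingers": 0.33},
    {"tx": -12.2, "ty": -39.2, "tz": 0, "rx": 0, "ry": 0, "rz": 0, "fingers": 0.33},
    {"tx": 0, "ty": 0, "tz": 10, "rx": 0, "ry": 0, "rz": -0.1345, "fingers": 0.33},
    {"tx": 0, "ty": 0, "tz": 20, "rx": 0, "ry": 0, "rz": -0.1345, "fingers": 0.33},
    {"tx": 0, "ty": 0, "tz": 0, "rx": 0, "ry": 0, "rz": 0, "fingers": 0.33}
  ]
}}

```text
time: 6.8
tcp_pos: [0.4834, 0.0366, 0.1005]
tcp_rot: [[0.233, 0.972, -0.007], [0.973, -0.233, 0.0], [-0.001, -0.006, -1.0]]
force: [0.1, 0.4, -0.5]
gripper_width: 0.0282
gripper_force: 0.0
```

Call:
{"method": "send_rows", "body": {
  "steps": [
    {"tx": 0, "ty": 0, "tz": 0, "rx": 0, "ry": 0, "rz": 0, "fingers": 0.33},
    {"tx": 0, "ty": 0, "tz": 0, "rx": 0, "ry": 0, "rz": 0, "fingers": 0.33}
  ]
}}

```text
time: 7.0
tcp_pos: [0.487, 0.0362, 0.1044]
tcp_rot: [[0.233, 0.972, 0.001], [0.972, -0.233, -0.0], [0.0, 0.001, -1.0]]
force: [-0.0, 0.3, -0.9]
gripper_width: 0.0283
gripper_force: 0.0
```

Run:
```python
from h import *
s=arm.read_state();R=s["tcp_rot"][:2,:2];y=np.radians(-13.5);ux=np.array([np.cos(y),np.sin(y)]);uy=np.array([-ux[1],ux[0]])
d=s["tcp_pos"][:2]-[.5645,.0178];print(s["time"],s["tcp_pos"],s["gripper_width"],"lock-frame xy mm",1e3*d@ux,1e3*d@uy,"yaw",np.degrees(np.arctan2(R[1,0],R[0,0])),s["joint_pos"].round(1))
im=arm.get_image("wrist");save(im,"w5")
```

```text
7.0 [0.48699261 0.03622051 0.10442544] 0.028277896169749624 lock-frame xy mm -79.66604133617105 -0.18218728088665934 yaw 76.51178110735619 [ -3.6  -2.2 -13.7  78.4  -0.   99.9]
```

View pics/w5.png

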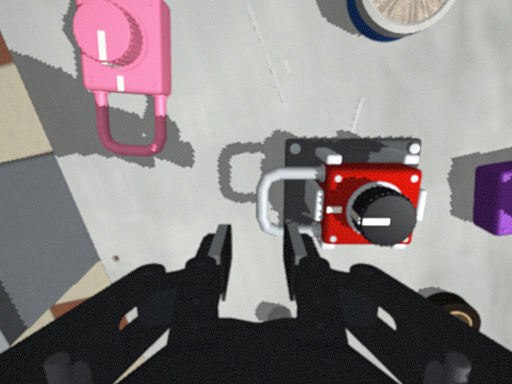

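The pads (x about 230 and 288) straddle the crown bar at (265,200), and the inner finger lines up with the gap before the front stop. Descending to z = 0.031.

Call:
{"method": "send_rows", "body": {
  "steps": [
    {"tx": 0, "ty": 0, "tz": 25, "rx": 0, "ry": 0, "rz": 0, "fingers": 0.33},
    {"tx": 0, "ty": 0, "tz": 20, "rx": 0, "ry": 0, "rz": 0, "fingers": 0.33},
    {"tx": 0, "ty": 0, "tz": 10, "rx": 0, "ry": 0, "rz": 0, "fingers": 0.33},
    {"tx": 0, "ty": 0, "tz": 0, "rx": 0, "ry": 0, "rz": 0, "fingers": 0.33}
  ]
}}

```text
time: 7.45
tcp_pos: [0.4854, 0.0363, 0.0475]
tcp_rot: [[0.231, 0.973, -0.003], [0.973, -0.231, 0.0], [-0.0, -0.003, -1.0]]
force: [-0.3, -0.2, -0.0]
gripper_width: 0.0279
gripper_force: 0.0
```

Call:
{"method": "send_rows", "body": {
  "steps": [
    {"tx": 0, "ty": 0, "tz": 10, "rx": 0, "ry": 0, "rz": 0, "fingers": 0.33},
    {"tx": 0, "ty": 0, "tz": 8.4, "rx": 0, "ry": 0, "rz": 0, "fingers": 0.33},
    {"tx": 0, "ty": 0, "tz": 0, "rx": 0, "ry": 0, "rz": 0, "fingers": 0.33}
  ]
}}

```text
time: 7.75
tcp_pos: [0.4857, 0.0364, 0.0293]
tcp_rot: [[0.231, 0.973, -0.002], [0.973, -0.231, 0.0], [-0.0, -0.002, -1.0]]
force: [-0.7, 0.1, 0.0]
gripper_width: 0.0284
gripper_force: 0.0
```

No contact, so I'll close on the bar.

Call:
{"method": "send_rows", "body": {
  "steps": [
    {"tx": 0, "ty": 0, "tz": 0, "rx": 0, "ry": 0, "rz": 0, "fingers": 0},
    {"tx": 0, "ty": 0, "tz": 0, "rx": 0, "ry": 0, "rz": 0, "fingers": 0},
    {"tx": 0, "ty": 0, "tz": 0, "rx": 0, "ry": 0, "rz": 0, "fingers": 0},
    {"tx": 0, "ty": 0, "tz": 0, "rx": 0, "ry": 0, "rz": 0, "fingers": 0}
  ],
  "grip_force": 30
}}

```text
time: 8.15
tcp_pos: [0.4875, 0.0362, 0.0308]
tcp_rot: [[0.231, 0.973, 0.002], [0.973, -0.231, -0.0], [0.0, 0.002, -1.0]]
force: [3.9, -0.4, -1.3]
gripper_width: 0.0078
gripper_force: 28.9
```

Call:
{"method": "send_rows", "body": {
  "steps": [
    {"tx": 0, "ty": -4, "tz": 0, "rx": 0, "ry": 0, "rz": 0, "fingers": 0},
    {"tx": 0, "ty": -4, "tz": 0, "rx": 0, "ry": 0, "rz": 0, "fingers": 0},
    {"tx": 0, "ty": -4, "tz": 0, "rx": 0, "ry": 0, "rz": 0, "fingers": 0},
    {"tx": 0, "ty": -4, "tz": 0, "rx": 0, "ry": 0, "rz": 0, "fingers": 0}
  ]
}}

```text
time: 8.55
tcp_pos: [0.4709, 0.0401, 0.0307]
tcp_rot: [[0.23, 0.973, 0.001], [0.973, -0.23, 0.0], [0.0, 0.001, -1.0]]
force: [3.4, -0.8, -0.2]
gripper_width: 0.0077
gripper_force: 29.1
```

Call:
{"method": "send_rows", "body": {
  "steps": [
    {"tx": 0, "ty": -4, "tz": 0, "rx": 0, "ry": 0, "rz": 0, "fingers": 0},
    {"tx": 0, "ty": -3, "tz": 0, "rx": 0, "ry": 0, "rz": 0, "fingers": 0},
    {"tx": 0, "ty": -2, "tz": 0, "rx": 0, "ry": 0, "rz": 0, "fingers": 0},
    {"tx": 0, "ty": 0, "tz": 0, "rx": 0, "ry": 0, "rz": 0, "fingers": 0},
    {"tx": 0, "ty": 0, "tz": 0, "rx": 0, "ry": 0, "rz": 0, "fingers": 0}
  ]
}}

```text
time: 9.05
tcp_pos: [0.4669, 0.041, 0.0317]
tcp_rot: [[0.231, 0.973, 0.011], [0.973, -0.231, -0.002], [0.0, 0.011, -1.0]]
force: [12.2, -2.8, -4.9]
gripper_width: 0.0077
gripper_force: 28.9
```

The force rose to 12 N at about 23 mm out, so the shackle is at its stop. Releasing and rising.

Call:
{"method": "send_rows", "body": {
  "steps": [
    {"tx": 0, "ty": 2, "tz": 0, "rx": 0, "ry": 0, "rz": 0, "fingers": 0},
    {"tx": 0, "ty": 0, "tz": 0, "rx": 0, "ry": 0, "rz": 0, "fingers": 0.25},
    {"tx": 0, "ty": 0, "tz": 0, "rx": 0, "ry": 0, "rz": 0, "fingers": 0.25},
    {"tx": 0, "ty": 0, "tz": 0, "rx": 0, "ry": 0, "rz": 0, "fingers": 0.25},
    {"tx": 0, "ty": 0, "tz": -20, "rx": 0, "ry": 0, "rz": 0, "fingers": 0.25}
  ]
}}

```text
time: 9.55
tcp_pos: [0.4626, 0.0416, 0.0474]
tcp_rot: [[0.23, 0.973, -0.003], [0.973, -0.23, -0.0], [-0.001, -0.003, -1.0]]
force: [7.8, -0.3, -4.4]
gripper_width: 0.021
gripper_force: 2.2
```

Call:
{"method": "send_rows", "body": {
  "steps": [
    {"tx": 0, "ty": 0, "tz": -40, "rx": 0, "ry": 0, "rz": 0, "fingers": 0.25},
    {"tx": 0, "ty": 0, "tz": -40, "rx": 0, "ry": 0, "rz": 0, "fingers": 0.25},
    {"tx": 0, "ty": 0, "tz": 0, "rx": 0, "ry": 0, "rz": 0, "fingers": 0.25},
    {"tx": 0, "ty": 0, "tz": 0, "rx": 0, "ry": 0, "rz": 0, "fingers": 0.25}
  ]
}}

```text
time: 9.95
tcp_pos: [0.4645, 0.0417, 0.1314]
tcp_rot: [[0.23, 0.973, 0.002], [0.973, -0.23, -0.0], [0.0, 0.002, -1.0]]
force: [0.4, 0.4, -0.6]
gripper_width: 0.0207
gripper_force: 0.0
```

Run:
```python
from h import *
s=arm.read_state();R=s["tcp_rot"][:2,:2];print(s["time"],s["tcp_pos"],s["tcp_rot"].round(3),s["joint_pos"].round(1))
p=arm.camera_params("wrist");im=arm.get_image("wrist");save(im,"w6");np.savez("w6.npz",im=im,**p)
save(cv2.resize(im[110:310,220:480],(780,600),interpolation=cv2.INTER_CUBIC),"w6c")
```

```text
9.95 [0.46445011 0.0416919  0.13136355] [[ 0.23   0.973  0.002]
 [ 0.973 -0.23  -0.   ]
 [ 0.     0.002 -1.   ]] [ -3.1  -6.1 -14.3  81.7   0.  100.2]
```

View pics/w6c.png

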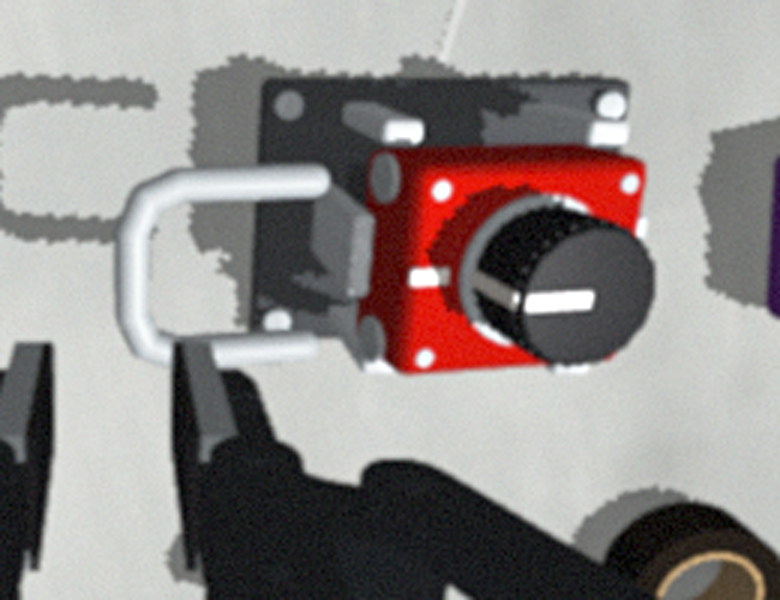

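The dial line still points at the mark and the shackle stands well out, with its legs ending at crop x about 320. I'll check whether the lock shifted in the cradle.

Run:
```python
from h import *
p=np.load("w6.npz")
f=lambda x,y:(220+x/3,110+y/3)
y=np.radians(-13.5);ux=np.array([np.cos(y),np.sin(y)]);uy=np.array([-ux[1],ux[0]]);c0=np.array([.5645,.0178])
def L(px,z):
    q=plane(p,f(*px),z)[:2]-c0;return (1e3*np.array([q@ux,q@uy])).round(1)
for n,px,z in(("s1",(441,190),.06),("s2",(630,183),.06),("s3",(425,358),.06),("dialtop",(592,290),.082),("crown",(133,265),.045),("legendT",(325,180),.045),("legendB",(315,347),.045),("mark",(430,277),.06),("baseTL",(265,80),.008),("baseTR",(628,80),.008),("post-",(404,131),.05),("post+",(610,133),.05),("basescrew",(612,105),.008),("bs",(288,105),.008),("bs",(277,322),.008)):print(n,L(px,z))
for X in((-22,22,.06),(33,29,.06),(-33,-29,.06),(-33,29,.03)):
    print(X,((proj(p,np.r_[c0+1e-3*(X[0]*ux+X[1]*uy),X[2]])-[220,110])*3).round(0))
```

```text
s1 [-18.6  20.4]
s2 [30.3 22.4]
s3 [-17.8 -26.9]
dialtop [11.7  0.7]
crown [-98.1  -5. ]
legendT [-45.1  19.8]
legendB [-44.4 -30.1]
mark [-18.9  -3.4]
baseTL [-56.4  43.7]
baseTR [56.8 44. ]
post- [-26.2  34.3]
post+ [28.9 33.8]
basescrew [53.  36.2]
bs [-48.8  36. ]
bs [-48.2 -36.9]
(-22, 22, 0.06) [429. 184.]
(33, 29, 0.06) [645. 158.]
(-33, -29, 0.06) [369. 365.]
(-33, 29, 0.03) [356. 139.]
```

```bash
cat > pnp.py <<'E'
from h import *
def solve(p,obj,px,yaw=-13.5,c=(.5645,.0178,.03)):
    K=p["intrinsics"];V=p["view"];F=np.diag([1.,-1,-1]);Rc=F@V[:3,:3];tc=F@V[:3,3]
    y=np.radians(yaw);R0=np.array([[np.cos(y),-np.sin(y),0],[np.sin(y),np.cos(y),0],[0,0,1]])
    rv=cv2.Rodrigues(Rc@R0)[0];tv=(Rc@np.array(c)+tc).reshape(3,1)
    ok,rv,tv=cv2.solvePnP(np.float64(obj),np.float64(px),K,None,rv,tv,True)
    R=Rc.T@cv2.Rodrigues(rv)[0];t=Rc.T@(tv.ravel()-tc)
    e=cv2.projectPoints(np.float64(obj),rv,tv,K,None)[0][:,0]-np.float64(px)
    return R,t,e
E
python3 - <<'E'
from pnp import *
p=dict(np.load("w6.npz"))
f=lambda x,y:(220+x/3,110+y/3)
obj=np.array([(-26,22.7,30),(26,22.7,30),(-26,-22.7,30),(2,0,52),(-28,0,30)])*1e-3
px=[f(*q) for q in((441,190),(630,183),(425,358),(590,290),(430,277))]
R,t,e=solve(p,obj,px);print(R.round(3),t.round(4),e.round(1),"tilt",np.degrees(np.arccos(R[2,2])))
print("ends underside -x,+x",(t+R@[-.033,0,0]).round(4),(t+R@[.033,0,0]).round(4))
print("hole z?",t+R@[-.033,.023,.015])
for n in("scene","side"):
    np.savez(n+"7.npz",im=arm.get_image(n),**arm.camera_params(n))
a=np.load("scene7.npz")["im"][160:250,190:290];b=np.load("side7.npz")["im"][170:260,200:300]
save(np.hstack([cv2.resize(x,(400,360),interpolation=cv2.INTER_CUBIC) for x in(a,b)]),"c7")
E
```

```text
[[ 0.967  0.221  0.124]
 [-0.228  0.972  0.049]
 [-0.11  -0.076  0.991]] [0.5663 0.014  0.0326] [[-0.2 -0.4]
 [-0.3  0.2]
 [ 1.3 -0.1]
 [ 0.2  0.9]
 [-0.9 -0.6]] tilt 7.68668715934834
ends underside -x,+x [0.5344 0.0215 0.0362] [0.5982 0.0064 0.0289]
hole z? [0.54133305 0.04459147 0.04933678]
```

View pics/c7.png

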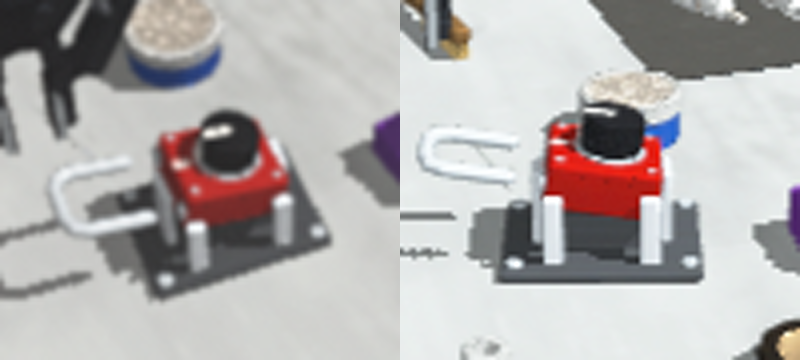

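The lock is still in the cradle with the shackle fully out (side view, left of px (520,150) in the crop). PnP gives about 6–7° of tilt, left from the finger dragging on the way up. That is within tolerance, so I'll grip it across the sides at yaw 166.5°.

Call:
{"method": "send_rows", "body": {
  "steps": [
    {"tx": 0, "ty": 34.3, "tz": -10, "rx": 0, "ry": 0, "rz": 0, "fingers": 0.95},
    {"tx": -0.3, "ty": 34.3, "tz": -10, "rx": 0, "ry": 0, "rz": 0, "fingers": 0.95},
    {"tx": 0, "ty": 34.3, "tz": 0, "rx": 0, "ry": 0, "rz": 0, "fingers": 0.95},
    {"tx": 0, "ty": 0, "tz": 0, "rx": 0, "ry": 0, "rz": -0.1428, "fingers": 0.95},
    {"tx": 0, "ty": 0, "tz": 0, "rx": 0, "ry": 0, "rz": -0.1428, "fingers": 0.95}
  ]
}}

```text
time: 10.6
tcp_pos: [0.5634, 0.0173, 0.1472]
tcp_rot: [[-0.058, 0.998, -0.006], [0.998, 0.058, 0.001], [0.001, -0.006, -1.0]]
force: [-0.1, -0.3, 0.8]
gripper_width: 0.0814
gripper_force: 0.0
```

Call:
{"method": "send_rows", "body": {
  "steps": [
    {"tx": 0, "ty": 0, "tz": 0, "rx": 0, "ry": 0, "rz": -0.1428, "fingers": 0.95},
    {"tx": 0, "ty": 0, "tz": 0, "rx": 0, "ry": 0, "rz": -0.1428, "fingers": 0.95},
    {"tx": 0, "ty": 0, "tz": 0, "rx": 0, "ry": 0, "rz": -0.1428, "fingers": 0.95},
    {"tx": 0, "ty": 0, "tz": 0, "rx": 0, "ry": 0, "rz": -0.1428, "fingers": 0.95},
    {"tx": 0, "ty": 0, "tz": 0, "rx": 0, "ry": 0, "rz": -0.1428, "fingers": 0.95}
  ]
}}

```text
time: 11.1
tcp_pos: [0.5627, 0.0177, 0.1479]
tcp_rot: [[-0.698, 0.716, -0.004], [0.716, 0.698, 0.0], [0.003, -0.003, -1.0]]
force: [-0.5, -0.3, -0.7]
gripper_width: 0.081
gripper_force: 0.0
```

Call:
{"method": "send_rows", "body": {
  "steps": [
    {"tx": 0, "ty": 0, "tz": 0, "rx": 0, "ry": 0, "rz": -0.1428, "fingers": 0.95},
    {"tx": 0, "ty": 0, "tz": 0, "rx": 0, "ry": 0, "rz": -0.1428, "fingers": 0.95},
    {"tx": 0, "ty": 0, "tz": 0, "rx": 0, "ry": 0, "rz": -0.1428, "fingers": 0.95},
    {"tx": 0, "ty": 0, "tz": 0, "rx": 0, "ry": 0, "rz": -0.1428, "fingers": 0.95},
    {"tx": 0, "ty": 0, "tz": 0, "rx": 0, "ry": 0, "rz": 0, "fingers": 0.95}
  ]
}}

```text
time: 11.6
tcp_pos: [0.5628, 0.0177, 0.1482]
tcp_rot: [[-0.973, 0.231, -0.004], [0.231, 0.973, 0.0], [0.004, -0.001, -1.0]]
force: [-0.3, 0.2, -1.1]
gripper_width: 0.0811
gripper_force: 0.0
```

Call:
{"method": "send_rows", "body": {
  "steps": [
    {"tx": 0, "ty": 0, "tz": 0, "rx": 0, "ry": 0, "rz": 0, "fingers": 0.95},
    {"tx": 0, "ty": 0, "tz": 0, "rx": 0, "ry": 0, "rz": 0, "fingers": 0.95}
  ]
}}

```text
time: 11.8
tcp_pos: [0.5636, 0.0176, 0.1495]
tcp_rot: [[-0.973, 0.233, -0.002], [0.233, 0.973, 0.0], [0.002, -0.0, -1.0]]
force: [0.2, 0.7, 0.1]
gripper_width: 0.0812
gripper_force: 0.0
```

Run:
```python
from h import *
s=arm.read_state();R=s["tcp_rot"];d=np.array([.5645,.0178])-s["tcp_pos"][:2]
print(s["time"],s["tcp_pos"].round(4),np.degrees(np.arctan2(R[1,0],R[0,0])),"to go",1e3*R[:2,:2].T@d,s["gripper_width"],s["joint_pos"].round(1))
p=arm.camera_params("wrist");im=arm.get_image("wrist")
hsv=cv2.cvtColor(im,cv2.COLOR_RGB2HSV)
red=(((hsv[...,0]<8)|(hsv[...,0]>172))&(hsv[...,1]>170)&(hsv[...,2]>60)).astype(np.uint8)
n,l,st,ce=cv2.connectedComponentsWithStats(cv2.morphologyEx(red,cv2.MORPH_CLOSE,np.ones((5,5))))
k=1+st[1:,4].argmax();r=cv2.minAreaRect(np.argwhere(l==k)[:,::-1].astype(np.float32));print(st[k],r)
W=np.array([plane(p,b,.06)[:2] for b in cv2.boxPoints(r)]);y=np.radians(-13.5);ux=np.array([np.cos(y),np.sin(y)]);uy=np.array([-ux[1],ux[0]])
print([(1e3*np.array([(w-[.5645,.0178])@ux,(w-[.5645,.0178])@uy])).round(1) for w in W])
```

```text
11.8 [0.5636 0.0176 0.1495] 166.55395293162087 to go [-0.80954501  0.37090543] 0.0811591486878444 [-5.   8.5  2.5 84.1 -0.   8.4]
[ 224  155   70   77 2523] ((258.5, 193.0), (76.0, 69.0), 90.0)
[array([-35.1, -28.7]), array([-35.1,  28.6]), array([33.3, 30.9]), array([ 33.3, -30.9])]
```

Call:
{"method": "send_rows", "body": {
  "steps": [
    {"tx": 0, "ty": 0.3, "tz": 35, "rx": 0, "ry": 0, "rz": 0, "fingers": 0.95},
    {"tx": 0, "ty": 0, "tz": 30, "rx": 0, "ry": 0, "rz": 0, "fingers": 0.95},
    {"tx": 0, "ty": 0, "tz": 15, "rx": 0, "ry": 0, "rz": 0, "fingers": 0.95},
    {"tx": 0, "ty": 0, "tz": 15, "rx": 0, "ry": 0, "rz": 0, "fingers": 0.95},
    {"tx": 0, "ty": 0, "tz": 0, "rx": 0, "ry": 0, "rz": 0, "fingers": 0.95}
  ]
}}

```text
time: 12.35
tcp_pos: [0.5626, 0.018, 0.0531]
tcp_rot: [[-0.973, 0.231, -0.004], [0.231, 0.973, 0.0], [0.004, -0.001, -1.0]]
force: [-0.3, 0.6, 0.1]
gripper_width: 0.081
gripper_force: 0.0
```

Call:
{"method": "send_rows", "body": {
  "steps": [
    {"tx": 0, "ty": 0, "tz": 12, "rx": 0, "ry": 0, "rz": 0, "fingers": 0.95},
    {"tx": 0, "ty": 0, "tz": 11, "rx": 0, "ry": 0, "rz": 0, "fingers": 0.95},
    {"tx": 0, "ty": 0, "tz": 0, "rx": 0, "ry": 0, "rz": 0, "fingers": 0.95}
  ]
}}

```text
time: 12.65
tcp_pos: [0.5632, 0.018, 0.0308]
tcp_rot: [[-0.973, 0.231, -0.002], [0.231, 0.973, 0.0], [0.002, -0.0, -1.0]]
force: [-0.0, 0.5, -0.1]
gripper_width: 0.0812
gripper_force: 0.0
```

Call:
{"method": "send_rows", "body": {
  "steps": [
    {"tx": 0, "ty": 0, "tz": 0, "rx": 0, "ry": 0, "rz": 0, "fingers": 0.4},
    {"tx": 0, "ty": 0, "tz": 0, "rx": 0, "ry": 0, "rz": 0, "fingers": 0.4},
    {"tx": 0, "ty": 0, "tz": 0, "rx": 0, "ry": 0, "rz": 0, "fingers": 0.4},
    {"tx": 0, "ty": 0, "tz": 0, "rx": 0, "ry": 0, "rz": 0, "fingers": 0.4},
    {"tx": 0, "ty": 0, "tz": 0, "rx": 0, "ry": 0, "rz": 0, "fingers": 0.4}
  ],
  "grip_force": 60
}}

```text
time: 13.15
tcp_pos: [0.5649, 0.0191, 0.0333]
tcp_rot: [[-0.973, 0.23, 0.002], [0.23, 0.973, 0.002], [-0.001, 0.003, -1.0]]
force: [-0.9, 4.9, 2.9]
gripper_width: 0.0573
gripper_force: 73.1
```

Call:
{"method": "send_rows", "body": {
  "steps": [
    {"tx": 0, "ty": 0, "tz": -5, "rx": 0, "ry": 0, "rz": 0, "fingers": 0.4},
    {"tx": 0, "ty": 0, "tz": -10, "rx": 0, "ry": 0, "rz": 0, "fingers": 0.4},
    {"tx": 0, "ty": 0, "tz": -10, "rx": 0, "ry": 0, "rz": 0, "fingers": 0.4},
    {"tx": 0, "ty": 0, "tz": -10, "rx": 0, "ry": 0, "rz": 0, "fingers": 0.4},
    {"tx": 0, "ty": 0, "tz": 0, "rx": 0, "ry": 0, "rz": 0, "fingers": 0.4}
  ]
}}

```text
time: 13.65
tcp_pos: [0.565, 0.0171, 0.0689]
tcp_rot: [[-0.973, 0.231, 0.002], [0.231, 0.973, -0.002], [-0.002, -0.001, -1.0]]
force: [0.1, -0.9, -3.8]
gripper_width: 0.0572
gripper_force: 72.9
```

Call:
{"method": "send_rows", "body": {
  "steps": [
    {"tx": 0, "ty": 0, "tz": -20, "rx": 0, "ry": 0, "rz": 0, "fingers": 0.4},
    {"tx": 0, "ty": 0, "tz": -30, "rx": 0, "ry": 0, "rz": 0, "fingers": 0.4},
    {"tx": 0, "ty": 0, "tz": -30, "rx": 0, "ry": 0, "rz": 0, "fingers": 0.4},
    {"tx": 0, "ty": 0, "tz": -25, "rx": 0, "ry": 0, "rz": 0, "fingers": 0.4},
    {"tx": 0, "ty": 0, "tz": -15, "rx": 0, "ry": 0, "rz": 0, "fingers": 0.4}
  ]
}}

```text
time: 14.15
tcp_pos: [0.5649, 0.0173, 0.1898]
tcp_rot: [[-0.973, 0.231, 0.003], [0.231, 0.973, -0.001], [-0.003, -0.0, -1.0]]
force: [0.6, 0.0, -3.6]
gripper_width: 0.0568
gripper_force: 72.9
```

Call:
{"method": "send_rows", "body": {
  "steps": [
    {"tx": 0, "ty": 0, "tz": 0, "rx": 0, "ry": 0, "rz": 0, "fingers": 0.4},
    {"tx": 0, "ty": 0, "tz": 0, "rx": 0, "ry": 0, "rz": 0, "fingers": 0.4},
    {"tx": 0, "ty": 0, "tz": 0, "rx": 0, "ry": 0, "rz": 0, "fingers": 0.4},
    {"tx": 0, "ty": 0, "tz": 0, "rx": 0, "ry": 0, "rz": 0, "fingers": 0.4},
    {"tx": 0, "ty": 0, "tz": 0, "rx": 0, "ry": 0, "rz": 0, "fingers": 0.4}
  ]
}}

```text
time: 14.65
tcp_pos: [0.5635, 0.0179, 0.1858]
tcp_rot: [[-0.973, 0.231, -0.003], [0.231, 0.973, 0.0], [0.003, -0.0, -1.0]]
force: [-0.2, -0.8, -4.7]
gripper_width: 0.0569
gripper_force: 73.0
```

Run:
```python
from h import *
s=arm.read_state();print(s["time"],s["tcp_pos"].round(4),s["force"].round(1),s["gripper_width"],s["gripper_force"])
y=np.radians(-13.5);ux=np.array([np.cos(y),np.sin(y),0]);c=np.r_[s["tcp_pos"][:2],s["tcp_pos"][2]-.003]
for nm in("scene","side","wrist"):
    p=arm.camera_params(nm);im=arm.get_image(nm)
    np.savez(nm+"9.npz",im=im,**p)
    hsv=cv2.cvtColor(im,cv2.COLOR_RGB2HSV)
    red=(((hsv[...,0]<8)|(hsv[...,0]>172))&(hsv[...,1]>170)&(hsv[...,2]>60)).astype(np.uint8)
    n,l,st,ce=cv2.connectedComponentsWithStats(cv2.morphologyEx(red,cv2.MORPH_CLOSE,np.ones((3,3))))
    o=proj(p,c+[0,0,.015]);k=min((i for i in range(1,n) if st[i,4]>60),key=lambda i:np.hypot(*(ce[i]-o)))
    print(nm,st[k],ce[k].round(0),"pred corners",[proj(p,c+a*ux+b*np.array([-ux[1],ux[0],0])+[0,0,h]).round(0) for a in(-.033,.033) for b in(-.029,.029) for h in (0,.03)])
    print("white line px:",)
```

```text
14.65 [0.5635 0.0179 0.1858] [-0.2 -0.8 -4.7] 0.05692787570249172 73.00267338752747
scene [399 135  28  21 154] [407. 146.] pred corners [array([231., 178.]), array([230., 168.]), array([223., 160.]), array([222., 150.]), array([261., 170.]), array([261., 159.]), array([251., 153.]), array([251., 142.])]
white line px:
side [234 139   8  20 126] [238. 149.] pred corners [array([232., 162.]), array([232., 148.]), array([233., 153.]), array([233., 140.]), array([264., 162.]), array([264., 148.]), array([263., 153.]), array([263., 140.])]
white line px:
wrist [ 191  189  134  135 8754] [257. 237.] pred corners [array([205., 181.]), array([192., 198.]), array([312., 181.]), array([325., 198.]), array([210., 288.]), array([200., 324.]), array([306., 288.]), array([316., 324.])]
white line px:
```

Run:
```python
from pnp import *
p=dict(np.load("wrist9.npz"));im=p["im"]
hsv=cv2.cvtColor(im,cv2.COLOR_RGB2HSV)
m=((hsv[...,1]<90)&(hsv[...,2]>110)).astype(np.uint8);m[:185]=0;m[328:]=0;m[:,:188]=0;m[:,328:]=0
n,l,st,ce=cv2.connectedComponentsWithStats(m)
for k in range(1,n):
    if st[k,4]>5:print(st[k],ce[k].round(1))
y=np.radians(-13.5);ux=np.array([np.cos(y),np.sin(y),0]);uy=np.array([-ux[1],ux[0],0]);c=np.array([.5635,.0179,.183])
for X in((-26,22.7,30),(-26,-22.7,30),(26,22.7,30),(26,-22.7,30),(-28,0,30),(2,0,52),(-16,0,52)):
    print(X,proj(p,c+1e-3*(X[0]*ux+X[1]*uy)+[0,0,X[2]*1e-3]).round(0))
```

```text
[188 185  35  46 528] [200.  197.1]
[295 185  33  47 524] [316.8 198.3]
[202 194   3   5   8] [202.8 195.8]
[215 194   4   2   6] [216.3 194.7]
[252 218  11  22 236] [257.1 228.4]
[198 227  11  10  89] [202.8 231.4]
[307 226  11  10  87] [311.9 230.6]
[ 212  246   91   47 1101] [256.1 264.2]
[192 289  11  37 176] [196.5 306.9]
[311 288  13  38 201] [317.5 306.8]
[252 291  13  32 396] [258.  306.8]
(-26, 22.7, 30) [310. 214.]
(-26, -22.7, 30) [207. 213.]
(26, 22.7, 30) [305. 313.]
(26, -22.7, 30) [212. 313.]
(-28, 0, 30) [259. 209.]
(2, 0, 52) [259. 300.]
(-16, 0, 52) [259. 259.]
```

Run:
```python
from pnp import *
p=dict(np.load("wrist9.npz"))
obj=np.array([(-26,22.7,30),(-26,-22.7,30),(-28,0,30),(-16,0,52),(2,0,52)])*1e-3
px=[(311.9,230.6),(202.8,231.4),(257.1,228.4),(258,291),(258,322)]
R,t,e=solve(p,obj,px,c=(.5635,.0179,.183));print(R.round(3),t.round(4),e.round(1),"tilt",np.degrees(np.arccos(R[2,2])))
```

```text
[[ 0.943  0.226  0.244]
 [-0.221  0.974 -0.049]
 [-0.248 -0.008  0.969]] [0.5598 0.018  0.1863] [[-0.   0.4]
 [-0.1  0.5]
 [ 0.2 -0.8]
 [-0.1 -0. ]
 [ 0.  -0.1]] tilt 14.392764749710196
```

The lock is held about 14° nose-up, still within the limit. I'll level it by pitching the tool −0.25 rad about tool y.

Call:
{"method": "send_rows", "body": {
  "steps": [
    {"tx": 0, "ty": 0, "tz": 0, "rx": 0, "ry": -0.06, "rz": 0, "fingers": 0.4},
    {"tx": 0, "ty": 0, "tz": 0, "rx": 0, "ry": -0.06, "rz": 0, "fingers": 0.4},
    {"tx": 0, "ty": 0, "tz": 0, "rx": 0, "ry": -0.06, "rz": 0, "fingers": 0.4},
    {"tx": 0, "ty": 0, "tz": 0, "rx": 0, "ry": -0.06, "rz": 0, "fingers": 0.4},
    {"tx": 0, "ty": 0, "tz": 0, "rx": 0, "ry": 0, "rz": 0, "fingers": 0.4}
  ]
}}

```text
time: 15.3
tcp_pos: [0.5614, 0.0185, 0.1858]
tcp_rot: [[-0.946, 0.23, 0.228], [0.223, 0.973, -0.054], [-0.235, -0.0, -0.972]]
force: [-0.2, 0.3, -6.0]
gripper_width: 0.0568
gripper_force: 72.9
```

Call:
{"method": "send_rows", "body": {
  "steps": [
    {"tx": 0, "ty": 0, "tz": 0, "rx": 0, "ry": 0, "rz": 0, "fingers": 0.4},
    {"tx": 0, "ty": 0, "tz": 0, "rx": 0, "ry": 0, "rz": 0, "fingers": 0.4},
    {"tx": 0, "ty": 0, "tz": 0, "rx": 0, "ry": 0, "rz": 0, "fingers": 0.4},
    {"tx": 0, "ty": 0, "tz": 0, "rx": 0, "ry": 0, "rz": 0, "fingers": 0.4},
    {"tx": 0, "ty": 0, "tz": 0, "rx": 0, "ry": 0, "rz": 0, "fingers": 0.4}
  ]
}}

```text
time: 15.8
tcp_pos: [0.5646, 0.0177, 0.1873]
tcp_rot: [[-0.945, 0.231, 0.231], [0.224, 0.973, -0.055], [-0.237, -0.0, -0.971]]
force: [0.5, -0.1, -4.5]
gripper_width: 0.0571
gripper_force: 72.9
```

Run:
```python
from pnp import *
s=arm.read_state();p=arm.camera_params("wrist");im=arm.get_image("wrist");print(s["time"],s["tcp_pos"],s["tcp_rot"].round(3),s["qd"].round(2),s["gripper_force"])
hsv=cv2.cvtColor(im,cv2.COLOR_RGB2HSV)
m=((hsv[...,1]<90)&(hsv[...,2]>110)).astype(np.uint8);m[:185]=0;m[328:]=0;m[:,:188]=0;m[:,328:]=0
n,l,st,ce=cv2.connectedComponentsWithStats(m)
B=[(st[k],ce[k]) for k in range(1,n) if st[k,4]>50]
for a,c in B:print(a,c.round(1))
g=lambda x,y:min(B,key=lambda b:np.hypot(*(b[1]-[x,y])))
ln=g(258,307)[0]
obj=np.array([(-26,22.7,30),(-26,-22.7,30),(-28,0,30),(-16,0,52),(2,0,52)])*1e-3
px=[g(312,231)[1],g(203,231)[1],g(257,228)[1],(258,ln[1]),(258,ln[1]+ln[3]-1)]
R,t,e=solve(p,obj,px,c=(.5635,.0179,.183));print(R[:,2].round(3),t.round(4),"tilt",np.degrees(np.arccos(R[2,2])),abs(e).max())
```

```text
15.8 [0.56460875 0.01773279 0.18734572] [[-0.945  0.231  0.231]
 [ 0.224  0.973 -0.055]
 [-0.237 -0.    -0.971]] [ 0.09 -0.3  -0.42 -0.07  0.01 -0.03] 72.85693645477295
[ 188  185  140   48 1790] [258.3 195.5]
[252 218  11  22 236] [257.1 228.4]
[198 227  11  10  88] [202.9 231.2]
[306 226  12  10  92] [311.6 230.6]
[ 212  246   91   47 1223] [256.7 263.8]
[192 288  11  38 177] [196.5 306.9]
[315 288   9  21 110] [318.6 299.4]
[252 290  13  33 411] [258.  306.4]
[311 310   9  17  73] [315.5 317.7]
[-0.01   0.013  1.   ] [0.5618 0.0174 0.1867] tilt 0.9709723522867786 0.9033614932746445
```

The lock is level (1° tilt), its underside is at 187 mm, and the grip is firm. Handing in.

```bash
python3 -c "
from cell import arm
print(arm.close_job())"
```

```text
the job is handed in; nothing more can be done
None
```

I turned the dial two clicks to the mark, pulled the shackle out to its stop in the cradle, and handed the job in at 15.8 s with the open lock held level (about 1° tilt), underside about 187 mm above the bench; no verdict came back, and the shackle's final extension and the bystanders' positions were not measured again after the lift.

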